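# Unstack an instrument tray

## Robot

A 6-joint arm with a two-finger parallel gripper is mounted at the origin on the work surface. World frame = base frame: x ahead of the robot, y to its left, z up, the work surface at z = 0. Lengths are in mm, angles in rad, forces in N, time in s.
With the tool pointing down it reaches from about 250 to 775 mm from the base axis. Payload 4 kg.
Tool frame: the origin (TCP) lies at the centre of the arm's flange, where the gripper is bolted on; the fingertips stand 173 mm ahead of it and the grasp point (between the pads) lies 155 mm ahead of it; z points along the fingers, x is the direction in which the jaws open and shut, and the axes are right-handed (so a half turn about z gives the same grasp; the last joint's range is limited). The gripper opens to 85 mm and grips with 20 to 120 N. Pads are 22 mm wide; open, the fingers measure 114 mm over their backs; the gripper's body (76 mm by 85 mm) begins 54 mm behind the grasp point. The pads swing forward as they close: fully open they stand 13 mm farther back than shut.
Start: joints at [1.029, 0.087, 1.371, -0, 1.684, -0.103], TCP at [233.672, 497.893, 404.741] pointing down, gripper open.
Joint ranges: [-3.1, 3.1], [-0.76, 2.03], [0.27, 2.55], [-1.08, 4.22], [0.17, 2.65], [-2.57, 2.57]. Speed limits (rad/s): [2.79, 2.79, 3.14, 3.14, 3.14, 3.14].

## Interface

Orientations are given as a unit quaternion [w, x, y, z].
In Python, from station import move_to, movel, move_joints, ungrasp, grasp, dwell, solve_ik, get_state, camera, camera_params, PlanningError, job_done, masks_of, mark_of gives the robot as it stands. The module is installed in compiled form; this text tells all that it offers. Calls block until the motion is done:
- move_to(position, orientation): joint-space move of the TCP to a pose.
- movel(position, rot=None, feed=150, guard=None): straight line of the TCP; rot=None keeps the orientation; feed is the mean speed in mm/s. With guard (N) it stops when the force on the tool has changed by that much, and returns True; else False.
- move_joints(angles): joint-space move.
- ungrasp() and grasp(): open the fingers fully, or close them until they stop; the grip force is fixed at half the most.
- dwell(seconds).
- solve_ik(position, orientation): joint angles nearest the present ones, or None.
- get_state(): the state.
- camera(name): name is "scene" or "side" or "wrist"; returns the picture (420x560x3 uint8, red, green, blue); there is no depth.
- camera_params(name): a dict with "mtx" (3x3 intrinsics, pixels), "k1" (the pictures are not rectified: a ray, as slopes to the right and down, at radius r is drawn at 1 + k1 r^2 times it, then the intrinsics apply), "origin" and "attitude" of the camera in the world. Camera axes: x right, y down, z forward; pixel columns grow to the right and rows downward; lengths in mm; the calibration is good to about 2 mm. A picture is of the moment at which its call begins: read the wrist's pose just before it. camera_params takes no time and is no camera call; for the wrist camera it gives the pose at the moment of the call.
A pose or a line that the arm cannot do raises PlanningError and nothing moves.
- job_done(): hands the job in, once; it reports no verdict.
Trained networks look in the newest picture that a camera, given by its name, has taken for a name from the list of things; names that differ only in an ending like _2 or _b are one class to them, and where a whole thing is asked for, a point or a joint stands for the part that bears it (a point fixed in the world has none). Each returns a list of dicts, best first, with "score" (0 to 1); they miss things now and then, are a little off and sometimes report something else, mostly with a low value. They report only what shows in the picture. A call takes as long as a camera call. They do not tell look-alikes from the thing itself.
- masks_of(camera, thing): "pixels" (420x560 bool, what is visible of it) and "centre" ([column, row] in pixels, amid what is visible of it).
- mark_of(camera, thing): "centre" ([column, row] in pixels: a listed point, or the origin of a listed thing).
The state is a dict: "time_s": time; "qpos": joint angles; "qvel": joint speeds; "joint_torque": joint torques, N m; "ee_pos": TCP position; "ee_rot": TCP orientation; "ft_force": force on the tool from outside, world axes, zero at the start; "torque": the same for the moment, N m; "gripper_width": opening from 0.0 (shut) to 1.0 (fully open).
Only numpy, scipy, OpenCV 4.12 (cv2) and the standard library are available. Lean on these libraries where they do the work, as an engineer would, in place of code of your own. Each camera call takes 0.05 s, during which the arm holds its last target. There are 200 camera calls.

## Task

Take only the top tray off the stack of three long steel instrument trays, without the tray beneath coming up with it, and set it down upright, not dropped, in the middle of the shallow white tray, its long side along the white tray's long side, and let go. Leave the rest of that stack and the stack of short steel trays where they stand.

Things in the scene. Friction and masses are not known exactly. Their poses are not given: they have to be found in the camera images.
- long_top_centre (a point): Centre (half-way up) of the top of three equal nested long trays of bare steel (stack 92 tall). Each: 130 long (x) by 60 wide (y) outside, 48 tall, sheet 1.8, z up; rim 24 above this point, underside 24 below; tapering body, uppermost 14 a straight upright collar. The next tray's rim, same outline, lies 22 below this one's rim. Sits loose in it, about 1.5 play a side, nothing sticks. 0.11 to 0.22 kg.
- long_second_centre (a point): Centre (half-way up) of the second long tray, same shape and axes, directly under the top one, its underside resting on two cross ribs inside the tray below. It must stay in the stack.
- short_top_centre (a point): Centre (half-way up) of the top one of two nested short steel trays standing near the long ones (stack 70 tall): 84 long (x) by 60 wide (y), otherwise of the same form and height. Not to be moved. The two stacks may have changed places.
- work_tray_floor (a point): Middle of the flat inner floor, 4 above the table, of a shallow white plastic tray fixed to the table, 260 long (its x axis) by 190 wide (y axis) by 14 tall outside, walls 4 thick, empty. z axis up.
There are look-alikes about, which are no part of the job. What is shaped like the part that bears long_top_centre but orange is not meant.

How it is judged:
By the outcome, as a careful person would: the job done as asked, in the order asked, and still so for the second after the job is handed in, with the robot touching nothing.
It also fails if it takes over 35 s, if anything falls off the work surface, if the arm or the gripper's body presses on something with over 40 N, if the wrist force passes 120 N, or if a joint passes its speed limit or range.

## Working session

There is one attempt and no reset: what is moved stays moved. The work goes in short steps, each a Python script; the robot and the scene stay as the last script left them, time stands still between calls to the robot, and variables do not carry over. Pictures are saved under pics/ and viewed, about 8 in all and at most 12, crops included, and the job is handed in when it is done.

```bash
mkdir -p pics; cat > h.py <<'E'
import numpy as np, cv2
from station import *
def snap(cam,name):
    im=camera(cam); cv2.imwrite(f'pics/{name}.png',im[:,:,::-1]); return im
def Rm(att):
    a=np.array(att,float)
    if a.shape==(3,3): return a
    from scipy.spatial.transform import Rotation as R
    return R.from_quat(a[[1,2,3,0]]).as_matrix()
def ray(p,px):
    K=np.array(p['mtx']); d=(np.array(px,float)-[K[0,2],K[1,2]])/[K[0,0],K[1,1]]
    s=d.copy()
    for _ in range(20): s=d/(1+p['k1']*(s@s))
    return np.array(p['origin'],float),Rm(p['attitude'])@np.r_[s,1]
def at_z(p,px,z):
    o,v=ray(p,px); return o+v*(z-o[2])/v[2]
def proj(p,X):
    c=Rm(p['attitude']).T@(np.array(X,float)-np.array(p['origin'])); s=c[:2]/c[2]; K=np.array(p['mtx'])
    return s*(1+p['k1']*(s@s))*[K[0,0],K[1,1]]+[K[0,2],K[1,2]]
E
python3 - <<'E'
from h import *
ims=[]
Z={'long_top_centre':68,'short_top_centre':46,'work_tray_floor':4,'long_second_centre':46}
for c in ('scene','side'):
    snap(c,c+'0'); p=camera_params(c); print(c,p['origin'])
    for n,z in Z.items():
        for m in mark_of(c,n)[:5]: print(n,round(m['score'],2),np.round(m['centre'],1),at_z(p,m['centre'],z).round(1))
print(camera_params('scene')['attitude'],get_state()['time_s'],get_state()['ee_rot'])
E
```

```text
scene [1335.60996066   10.07173473 1044.92008273]
long_top_centre 0.93 [364.9 277.4] [832.6 238.1  68. ]
long_top_centre 0.83 [247.  230.1] [682.  -28.7  68. ]
long_top_centre 0.66 [365.5 205.9] [629.9 274.9  68. ]
long_top_centre 0.59 [418.2 223.1] [692.1 396.3  68. ]
short_top_centre 0.57 [300.2 176.9] [503.8 120.3  46. ]
work_tray_floor 0.7 [162.5 209.3] [ 555.3 -256.     4. ]
long_second_centre 0.68 [362.8 211.2] [630.4 270.9  46. ]
side [487.70022997 717.69717324 696.61464407]
long_top_centre 0.84 [168.8 287.9] [786.  282.3  68. ]
long_top_centre 0.78 [219.5 384.6] [645.9 430.6  68. ]
long_top_centre 0.65 [257.8 296.5] [630.9 268.   68. ]
long_top_centre 0.65 [288.3 199. ] [631.1  10.9  68. ]
short_top_centre 0.67 [344.8 249. ] [499.4 107.8  46. ]
work_tray_floor 0.56 [335.3 154.3] [ 561.9 -259.4    4. ]
work_tray_floor 0.22 [257.5 301.4] [643.2 233.1   4. ]
work_tray_floor 0.21 [344.8 248.8] [500.2  67.9   4. ]
long_second_centre 0.71 [259.4 303.8] [629.3 266.6  46. ]
[-0.222251    0.6990107   0.64873726 -0.20280161] 0.5 [1.06479629e-05 8.44052233e-01 5.36260969e-01 5.47208372e-07]
```

View pics/scene0.png

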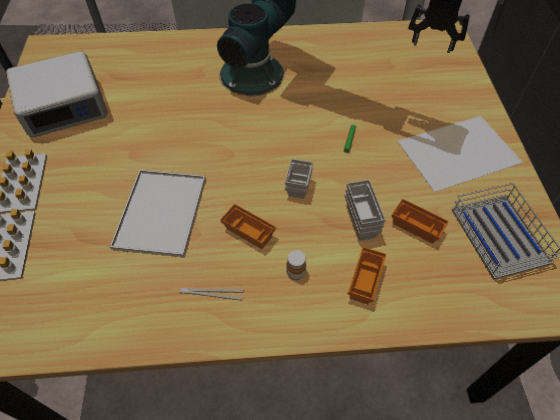

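View pics/side0.png

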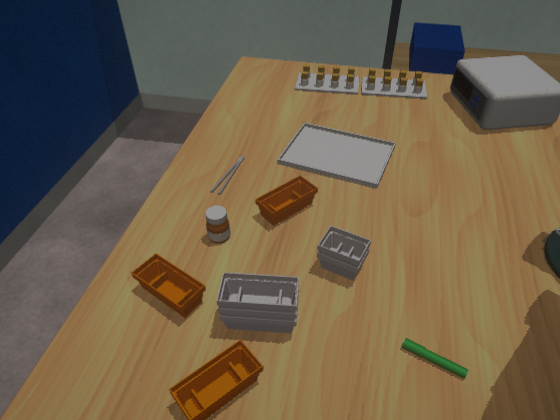

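The scene shows three orange trays (scene px (247,227), (420,220), (367,275)), which are excluded by colour. There are two steel stacks: a long one at scene (365,208) / side (258,300) and a short one at scene (300,177) / side (344,250). The long steel stack is the target, near (630,271). The white tray is at scene (160,212). Next I'll go above the stack and take a confirming wrist view.

```bash
python3 - <<'E'
from h import *
def rect(c,n,z,near):
    p=camera_params(c); ms=masks_of(c,n)
    m=min(ms,key=lambda m:np.hypot(*(np.array(m['centre'])-near)))
    cs,_=cv2.findContours(m['pixels'].astype(np.uint8),0,cv2.CHAIN_APPROX_NONE); k=max(cs,key=cv2.contourArea)[:,0]
    P=np.array([at_z(p,q,z)[:2] for q in k],np.float32)
    print(c,n,m['score'],cv2.minAreaRect(P),cv2.boxPoints(cv2.minAreaRect(P)).round().tolist())
for c,near in (('scene',(160,212)),('side',(337,153))): rect(c,'work_tray_floor',14,near)
s=get_state(); q=s['ee_rot']
move_to([600,271,420],q)
im=snap('wrist','w0'); p=camera_params('wrist'); print(p['origin'],Rm(p['attitude']).round(2).tolist(),p['mtx'])
for m in mark_of('wrist','long_top_centre'): print(m['score'],m['centre'],at_z(p,m['centre'],68))
print(get_state()['time_s'])
cv2.imwrite('pics/w0b.png',cv2.resize(im[:,:,::-1],None,fx=1.4,fy=1.4))
E
```

```text
scene work_tray_floor 0.65 ((563.897216796875, -260.1439208984375), (194.52850341796875, 269.8135986328125), 78.8626708984375) [[413.0, -330.0], [677.0, -382.0], [715.0, -191.0], [450.0, -139.0]]
side work_tray_floor 0.62 ((557.0772705078125, -254.12246704101562), (211.92666625976562, 263.86895751953125), 78.9811782836914) [[407.0, -333.0], [666.0, -383.0], [707.0, -175.0], [448.0, -125.0]]
[538.07787597 300.66317263 388.58733632] [[0.42, 0.87, 0.24], [0.91, -0.41, -0.11], [-0.0, 0.26, -0.96]] [[305.28067024   0.         280.57303948]
 [  0.         305.28067024 212.62179283]
 [  0.           0.           1.        ]]
0.85 [95.6, 308.5] [632.27324065   9.31364872  68.        ]
0.83 [287.5, 214.9] [623.42055574 269.15922564  68.        ]
0.82 [331.1, 330.1] [779.35598766 256.36489912  68.        ]
0.57 [403.4, 183.0] [643.59701635 395.94421359  68.        ]
2.2833
```

View pics/w0b.png

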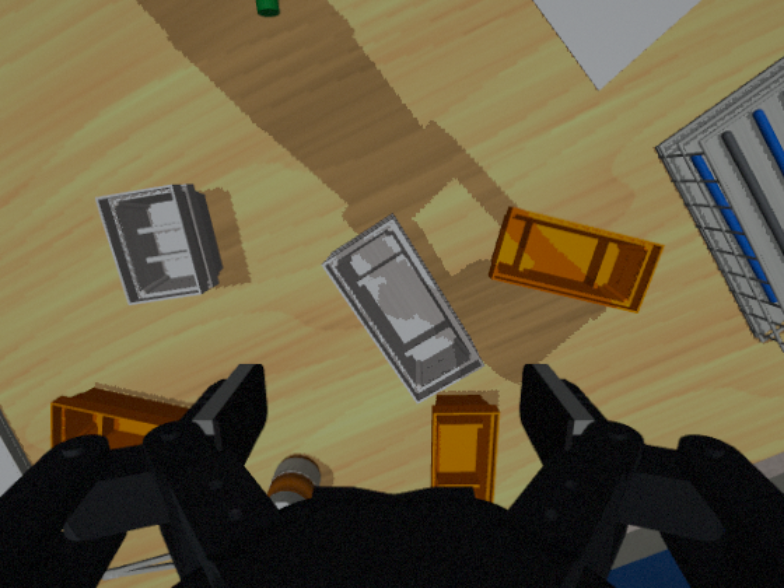

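The wrist view confirms the target: a single long steel stack with rim corners at crop px (323,262), (393,215), (481,365), (419,401). The short stack is at (160,240), and the orange trays are at (576,260), (465,450) and (125,430). I'll compute the stack pose, and the open fingertip depth from the pad tips at (265,366) and (522,366).

```bash
python3 - <<'E'
from h import *
p=camera_params('wrist')
C=np.array([at_z(p,np.array(c)/1.4,92)[:2] for c in [(323,262),(393,215),(481,365),(419,401)]])
print(C.round(1),C.mean(0)); e=lambda a,b:C[b]-C[a]
for a,b in ((0,1),(1,2),(3,2),(0,3)): print(np.linalg.norm(e(a,b)),np.degrees(np.arctan2(*e(a,b)[::-1])))
a,b=[ray(p,np.array(c)/1.4) for c in [(265,366),(522,366)]]
# depth t with separation 85
t=85/np.linalg.norm(a[1]-b[1]); s=get_state()
print('tip open: ', (a[0]+a[1]*t), (b[0]+b[1]*t), s['ee_pos'])
# where the model trays would stand: compare tip z hypotheses via camera position, side view
snap('side','side1'); pc=camera_params('side')
for L in (160,173): print(L,proj(pc,np.array(s['ee_pos'])-[0,0,L]))
im=cv2.imread('pics/side1.png'); u=proj(pc,np.array(s['ee_pos'])-[0,0,165]).astype(int)
y0,x0=max(u[1]-90,0),max(u[0]-100,0)
cv2.imwrite('pics/side1c.png',cv2.resize(im[y0:y0+150,x0:x0+200],None,fx=4,fy=4)); print(x0,y0)
E
```

```text
[[567.5 232.6]
 [558.8 291.1]
 [687.8 304.2]
 [695.5 249.5]] [627.41749803 269.36166071]
59.103858360759276 98.46318011440644
129.5849174784743 5.789765577220246
55.21372130581726 98.0769784165336
129.08966838425957 7.507612337603905
tip open:  [573.7589786  237.36923245 258.79460387] [609.70295494 314.3954002  258.78780544] [599.07299331 272.32995118 420.32288096]
160 [273.42168771 218.74055986]
173 [273.59068826 225.41490247]
173 131
```

View pics/side1c.png

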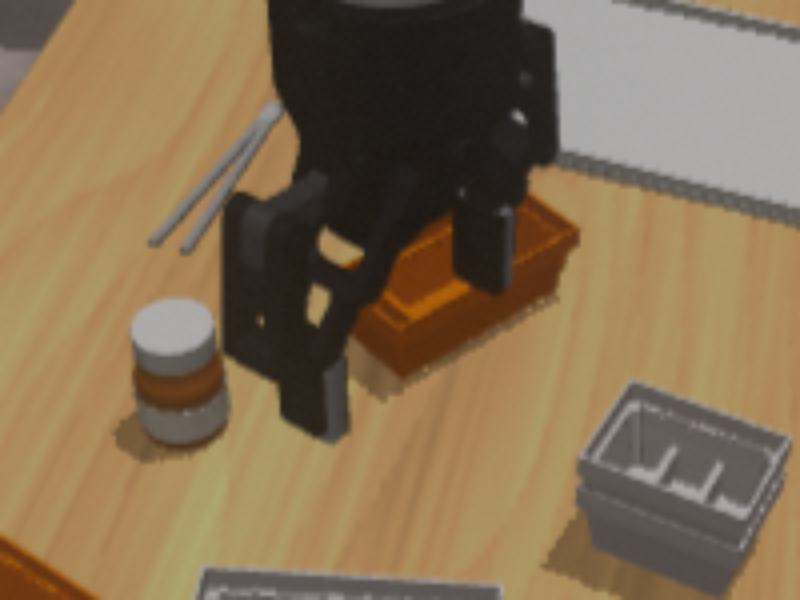

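The pad tips, open, are about 161 mm below the TCP, which agrees with 173 − 13. The stack's yaw is about 7.3°, centred near (628,270). I'll align over it and look closer.

```bash
cat >> h.py <<'E'
def down(deg): a=np.radians(deg)/2; return [0,np.cos(a),np.sin(a),0]
E
python3 - <<'E'
from h import *
move_to([628,270,330],down(97.3))
dwell(0.2)
im=snap('wrist','w1'); p=camera_params('wrist'); s=get_state(); print(s['ee_pos'],s['qpos'],s['time_s'])
c,sn=np.cos(np.radians(7.3)),np.sin(np.radians(7.3))
for x,y in ((-65,-30),(65,-30),(65,30),(-65,30)): print(proj(p,[628+c*x-sn*y,270+sn*x+c*y,92]).round(1)*1.4)
cv2.imwrite('pics/w1b.png',cv2.resize(im[:,:,::-1],None,fx=1.4,fy=1.4))
E
```

```text
[627.97766795 270.22878892 332.33016355] [ 3.23480772e-01  4.06244037e-01  1.12593232e+00 -7.64164493e-06
  1.60570649e+00 -1.37443874e+00] 3.2
[328.58 183.96]
[338.24 426.58]
[446.46 426.58]
[455.7  183.96]
```

View pics/w1b.png

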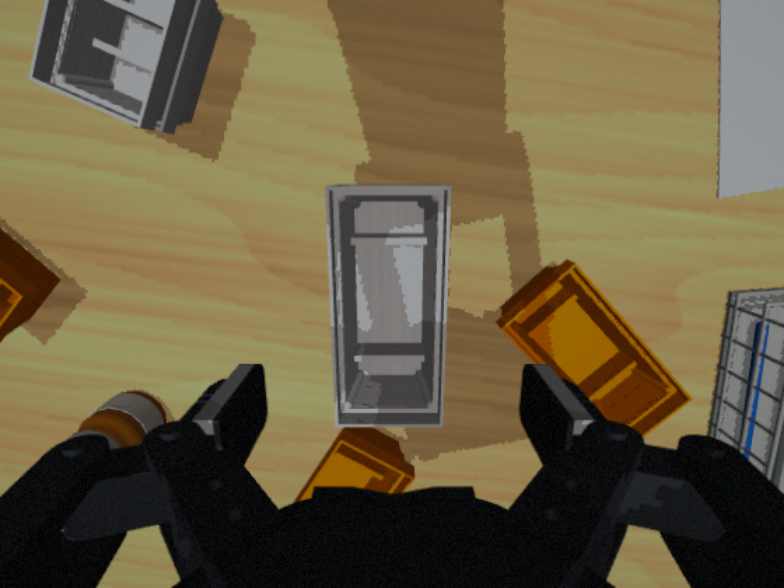

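The rim corners in the close view are (327,186), (451,186), (443,426) and (336,426), about 1.3 mm to −y of my estimate, with the yaw correct. Grasp centre is (628.1, 268.8). The arm stopped 2.3 mm high, so I'll check the reached pose after descending.

```bash
python3 - <<'E'
from h import *
T=np.array([628.1,268.8,241.]); cmd=T.copy(); cmd[2]=255
print(movel(cmd.tolist(),feed=80,guard=15)); dwell(.2)
e=np.array(get_state()['ee_pos'])-cmd; print('err',e)
cmd=T-e
print(movel(cmd.tolist(),feed=40,guard=15)); dwell(.2)
s=get_state(); print(s['ee_pos'],s['ee_rot'],s['ft_force'],s['time_s'])
snap('side','side2'); im=cv2.imread('pics/side2.png'); cv2.imwrite('pics/side2c.png',cv2.resize(im[190:340,170:370],None,fx=4,fy=4))
E
```

```text
False
err [0.15298959 0.07177041 0.86315575]
False
[628.06614202 268.75560033 240.49203527] [1.60583417e-04 6.60675525e-01 7.50671525e-01 2.92448723e-04] [-0.39061085 -0.17914422 -0.20573446] 5.2167
```

View pics/side2c.png

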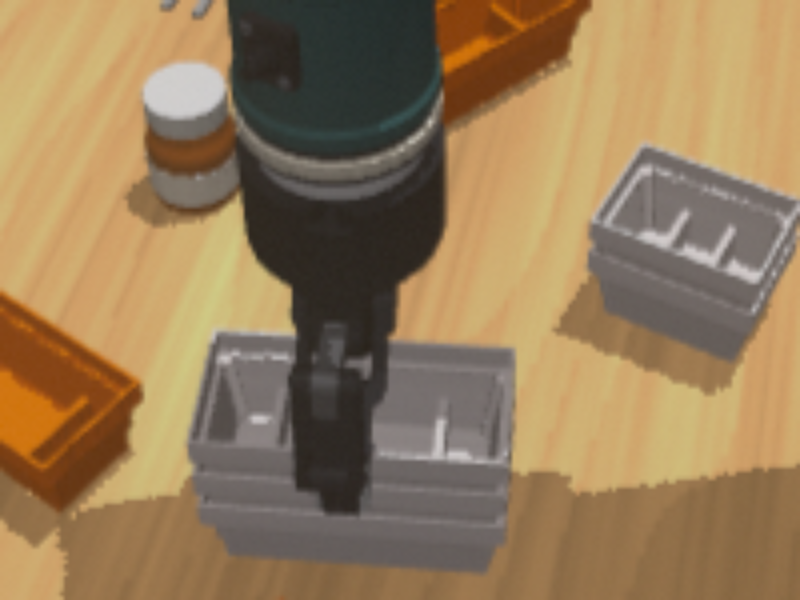

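```bash
python3 - <<'E'
from h import *
p=camera_params('side'); c,sn=np.cos(np.radians(7.3)),np.sin(np.radians(7.3))
w=lambda x,y,z:((proj(p,[628.1+c*x-sn*y,268.8+sn*x+c*y,z])-[170,190])*4).round(0)
print('rim',[w(x,y,92) for x,y in ((-65,30),(65,30),(65,-30),(-65,-30))]);print('tip',w(0,42.5,80),w(0,55,80), w(0,42.5,76))
E
```

```text
rim [array([507., 464.]), array([186., 442.]), array([213., 328.]), array([516., 347.])]
tip [343. 497.] [339. 523.] [343. 502.]
```

The model matches the picture: predicted rim corners are within about 1–2 mm, and the tip prediction of (341,510) agrees. Grip and lift a little.

```bash
python3 - <<'E'
from h import *
grasp(); s=get_state(); print(s['gripper_width'],s['ft_force'],s['ee_pos'])
P=np.array(s['ee_pos']); P[2]=300
movel(P.tolist(),feed=50); dwell(.2)
s=get_state(); print(s['gripper_width'],s['ft_force'],s['ee_pos'],s['time_s'])
snap('side','side3'); im=cv2.imread('pics/side3.png'); cv2.imwrite('pics/side3c.png',cv2.resize(im[190:340,170:370],None,fx=4,fy=4))
E
```

```text
0.689666554920885 [0.20217247 0.10859789 1.30860803] [628.09382436 268.73976211 240.73101857]
0.6872958626916822 [ 0.42150062 -0.57486329 -2.60598841] [628.04368538 268.71012829 299.54581906] 7.175
```

View pics/side3c.png

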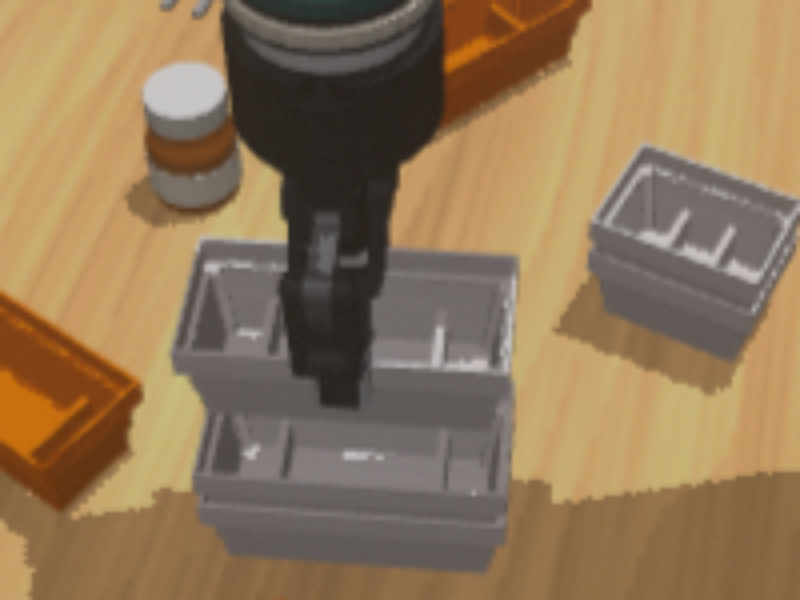

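Only the top tray came up. The second and third remain nested and the short stack is unmoved. Next I'll fit the white tray's pose to both masks, hulling the full box so that wall height causes no bias.

```bash
python3 - <<'E'
from h import *
from scipy.optimize import minimize
camera('scene'); D=[]
for c,near in (('scene',(160,212)),('side',(337,153))):
    m=min(masks_of(c,'work_tray_floor'),key=lambda m:np.hypot(*(np.array(m['centre'])-near)))
    D.append((c,camera_params(c),m['pixels']))
def hull(p,v):
    a=np.radians(v[2]);c,s=np.cos(a),np.sin(a)
    P=[proj(p,[v[0]+c*x-s*y,v[1]+s*x+c*y,z]) for x in(-130,130) for y in(-95,95) for z in(0,14)]
    return cv2.convexHull(np.array(P,np.float32))[:,0]
def cost(v,ds):
    t=0
    for c,p,m in ds:
        k=np.zeros((1680,2240),np.uint8); cv2.fillPoly(k,[np.int32(hull(p,v)*4+2)],1); k=cv2.resize(k.astype(np.float32),(560,420),interpolation=cv2.INTER_AREA)
        t+=1-np.minimum(k,m).sum()/np.maximum(k,m).sum()
    return t
for ds in ([D[0]],[D[1]],D):
    r=minimize(cost,[558,-263,-11],args=(ds,),method='Nelder-Mead',options=dict(initial_simplex=[[558,-263,-11],[566,-263,-11],[558,-255,-11],[558,-263,-7]])); print([d[0] for d in ds],r.x.round(1),r.fun)
out=[]
for c,p,m in D:
    im=cv2.imread(f'pics/{c}0.png'); f=3; u=np.int32(hull(p,r.x)).mean(0).astype(int); x0,y0=u[0]-65,u[1]-60
    k=cv2.resize(im[y0:y0+120,x0:x0+130],None,fx=f,fy=f); cv2.polylines(k,[np.int32((hull(p,r.x)-[x0,y0]+.5)*f)],True,(0,0,255),1); out.append(k)
cv2.imwrite('pics/fit.png',np.hstack(out)); print(get_state()['time_s'])
E
```

```text
['scene'] [ 560.5 -261.6  -11.1] 0.03796142339706421
['side'] [ 557.2 -261.7  -10.4] 0.20208019018173218
['scene', 'side'] [ 558.  -262.2  -10.6] 0.2459961175918579
7.375
```

View pics/fit.png

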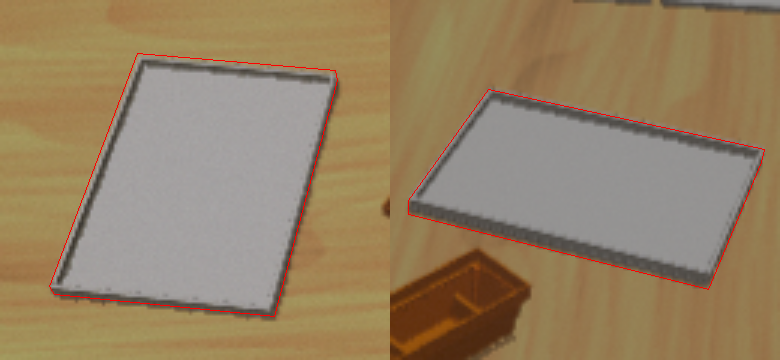

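The fit overlays well in both views: white tray centre (559.5, −262), yaw −10.9°. Transfer and set down with a guard.

```bash
python3 - <<'E'
from h import *
P=np.array(get_state()['ee_pos']); P[2]=400
movel(P.tolist(),feed=150)
X=np.array([559.5,-262.]); R=down(79.1)
move_to([*X,360],R); dwell(.3)
movel([*X,225],rot=R,feed=100); dwell(.3)
s=get_state(); e=np.array(s['ee_pos'])-[*X,225]; print(e,s['ee_rot'],R,s['gripper_width'],s['ft_force'],s['time_s'])
movel([*(X-e[:2]),206-e[2]],rot=R,feed=40); dwell(.2)
g=movel([*(X-e[:2]),195],rot=R,feed=12,guard=4)
s=get_state(); print(g,s['ee_pos'],s['ft_force'],s['gripper_width'],s['time_s'])
snap('scene','scene4');im=snap('side','side4'); im=cv2.imread('pics/side4.png'); cv2.imwrite('pics/side4c.png',cv2.resize(im[85:235,240:440],None,fx=4,fy=4))
E
```

```text
[ 0.05099968 -0.04594213  0.33769992] [2.63254068e-04 7.71080752e-01 6.36737300e-01 1.20031259e-04] [0, np.float64(0.7710692066831263), np.float64(0.636751347470152), 0] 0.6891507707224677 [-0.16430028 -0.25487421 -2.63569615] 12.2333
True [ 559.45526262 -261.98557827  200.75044297] [-0.61960934 -0.70392845  4.7994058 ] 0.6867656083497861 13.6
```

View pics/side4c.png

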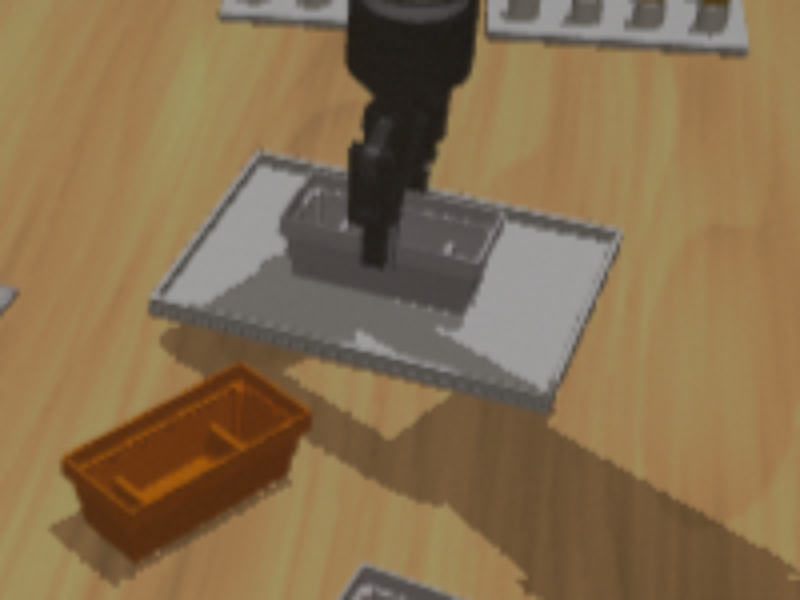

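The tray touched down at TCP z 200.75 (expected 200.7), standing upright and in the middle. Release and retreat.

```bash
python3 - <<'E'
from h import *
ungrasp(); dwell(.2); s=get_state(); P=np.array(s['ee_pos']); print(s['gripper_width'],s['ft_force'])
movel([P[0],P[1],330],feed=100)
move_to([430,-60,400],down(79.1)); dwell(.3)
a=snap('scene','scene5');b=snap('side','side5'); print(get_state()['time_s'])
p=camera_params('side'); c,sn=np.cos(np.radians(-10.9)),np.sin(np.radians(-10.9))
for x,y in ((-65,-30),(65,-30),(65,30),(-65,30)): print(((proj(p,[559.5+c*x-sn*y,-262+sn*x+c*y,52])-[190,100])*3).round(0))
k=cv2.resize(b[100:300,190:400,::-1],None,fx=3,fy=3); cv2.imwrite('pics/end.png',k)
E
```

```text
1.0002330541993798 [-0.38824284 -0.29966671  0.21870403]
17.1333
[528. 113.]
[383.  81.]
[359. 117.]
[508. 151.]
```

View pics/end.png

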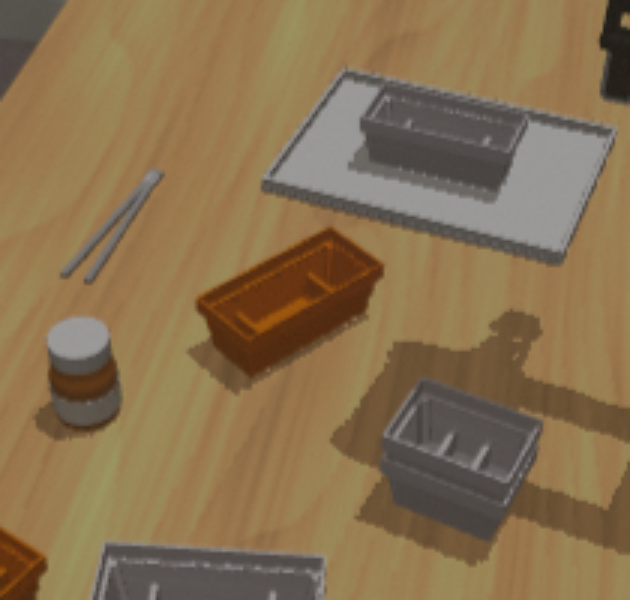

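The tray stands upright and aligned, with rim corners at (362,125), (383,85), (527,122) and (505,155), matching the prediction within about 3 mm. The gripper is clear. Hand in.

```bash
python3 -c "
from station import *
job_done(); print(get_state()['time_s'])"
```

```text
the job is handed in; nothing more can be done
the job is handed in; nothing more can be done
```

I lifted only the top long steel tray off the stack, set it in the middle of the white tray along its long side, let go and handed the job in. The clock read about 17 s at the last check, against the 35 s limit.

- **Grasp and lift:** I gripped the top tray's collar above the second tray's rim. After the lift, the side picture showed the other two long trays still nested, and the short stack had not moved.
- **Placing:** The tray touched the white tray's floor at TCP height 200.75 mm, where I expected 200.7. It was then released.
- **Final check:** It stands upright, with rim corners within about 3 mm of the planned pose in the side picture, and the gripper is well clear.
- **Disagreements:**
  - My pose estimates from the different cameras differed by 2–4 mm, which is within the tolerance needed.
  - The side-camera mask of the white tray fitted only roughly, but the outline from the combined fit lay well on the tray in both pictures.
  - The force drop on lifting was about 3.9 N, more than one tray should weigh (1.1–2.2 N). The force was already 1.3 N off zero after gripping, and the picture showed only one tray had come up.

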